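# Make up two hardware kits beside the cut-off saw

### The job

Make up the two kits. Into the long tray (compartments end to end) go the spacer plate from the bottom of the magazine, drawn out sideways so that the rest of the stack drops down, and the longer square tube; into the square tray (compartments side by side) go the angle piece and the round bushing. Put one piece in each compartment, either one, well inside the rims and down on the floor, plate flat, tube lying, angle and bushing standing as they stand now; leave the shorter tube where it is and the other plates in the magazine.

Things in the scene. Friction and masses are not known exactly. Their poses are not given: they have to be found in the camera images.
- long_tray: The long kit tray, 245 x 85 mm, compartments end to end. Fixed, dark grey; floor 6 mm above the bench, rims and rib 5 mm wide, 5 mm above that floor. Two compartments, each 115 mm (x) by 75 mm (y) inside; compartment centres at x = -60 and +60 mm, y = 0. Origin at the centre of the underside on the bench, x along the length, z up.
- square_tray: The nearly square kit tray, 125 x 165 mm, compartments side by side. Fixed, dark grey; floor 6 mm above the bench, rims and rib 5 mm wide, 5 mm above that floor. Two compartments, each 115 mm (x) by 75 mm (y) inside; compartment centres at x = 0, y = -40 and +40 mm. Origin at the centre of the underside on the bench, z up.
- magazine: Fixed grey magazine, open on top, 106 x 56 mm, walls 52 mm high, base 6 mm thick; holds three equal plates, stacked. Origin: centre of the stack, on the bench. Front is -x: a gate (outer face x = -53 mm) stops the upper plates; the bottom one slides out to -x through a gap 6 to 23 mm above the bench, over a base tongue 24 mm wide, 6 mm high, to x = -87 mm. The upper plates then drop by themselves.
- plate_bottom: Lowest plate of the stack, aluminium, 92 x 40 x 14 mm (x, y, z), 140 g, axes as the magazine's. At the start its centre is at magazine x = -36 mm, underside 6 mm above the bench: 29 mm of it projects from the gate and can be pinched across the 40 mm width (at plate x = -31 mm). Free of the gate after 65 mm of travel. Origin: centre of its underside.
- plate_top: The uppermost plate of the stack, equal to the bottom one, 92 x 40 x 14 mm, seen from above in the magazine; one more is hidden below it. Underside 34 mm above the bench at the start, 20 mm when the bottom plate has gone. Origin at the centre of its underside. Stays in the magazine.
- tube_long: The longer piece of square aluminium tube, 85 mm long (x), 30 x 30 mm across, wall 3 mm, lying on the bench, about 75 g. Origin at its very centre (15 mm above what it lies on).
- tube_short: The shorter piece of the same 30 x 30 mm square tube, 45 mm long (x), lying on the bench; not wanted in any kit. Origin at its very centre.
- angle: Thick aluminium angle piece (L section), 60 mm long (x), 45 mm wide (y), 45 mm high, both legs 8 mm thick, about 110 g. One leg lies flat on the bench, the other stands up along its +y edge (middle of the upright leg at y = +18.5 mm). Origin at the centre of the underside of the flat leg.
- bushing: Plain round aluminium bushing standing on end, 40 mm outside diameter, 24 mm bore, 40 mm high, about 90 g. Origin at the centre of its underside.
There are look-alikes about, which are no part of the job. Leave any green look-alike of the angle alone.

How it is judged:
By the outcome, as a careful person would: the job done as asked, in the order asked, and still so for the second after the job is handed in, with the robot touching nothing.
It also fails if it takes over 128 s, if anything falls off the work surface, if the arm or the gripper's body presses on something with over 40 N, if the wrist force passes 120 N, or if a joint passes its speed limit or range.

### The arm

A 6-joint arm with a two-finger parallel gripper is mounted at the origin on the work surface. World frame = base frame: x ahead of the robot, y to its left, z up, the work surface at z = 0. Lengths are in m, angles in rad, forces in N, time in s.
With the tool pointing down it reaches from about 0.3 to 0.775 m from the base axis. Payload 14.6 kg.
Tool frame: the origin (TCP) lies midway between the tips of the shut fingers; the grasp point (between the pads) lies 19 mm behind it; z points along the fingers, y is the direction in which the jaws open and shut (so a half turn about z gives the same grasp; the last joint's range is limited). The gripper opens to 85 mm and grips with 20 to 120 N. Pads are 22 mm wide; open, the fingers measure 114 mm over their backs; the gripper's body (76 mm by 85 mm) begins 54 mm behind the grasp point. The pads swing forward as they close: fully open they stand 13 mm farther back than shut.
Start: joints at [1.067, 0.3, 1.521, -0, 1.321, -0.067], TCP at [0.233, 0.498, 0.231] pointing down, gripper open.
Joint ranges: [-3.03, 3.03], [-0.79, 2.21], [0.23, 2.52], [-1.04, 4.18], [0, 3.07], [-2.55, 2.55]. Speed limits (rad/s): [2.22, 2.22, 2.57, 3.14, 3.14, 3.14].

### API

Orientations are given as [roll, pitch, yaw] about the fixed x, y, z axes, in that order (R = Rz(yaw) Ry(pitch) Rx(roll)).
In Python, from bench import robot, grab_frame gives the robot as it stands.
- The arm moves only by the tool move_arm, never from a script. Its argument "series" is a list of rows, each a list of 7 numbers: the turn, a rotation vector about the tool's x, y, z in rad, then the shift along the tool's x, y, z in mm, then the closure, from 0 (fully open) to 1 (shut). In form: [[rx, ry, rz, x, y, z, gripper], ...]. A call has 1 to 20 rows; each row is the pose to reach, as a shift and turn from the pose commanded when the call began, along the tool's axes at that moment; what a row does not reach only later rows make up. A row lasts 1/12 s, in which the tool goes at most 41.7 mm and 7.16 degrees, less where a joint would pass 70% of its speed; a pose out of reach is approached as far as the arm can. A call with a gripper value outside its range is refused whole. The fingers move at their own pace and stop on an object; the grip force is fixed at half the most. Time passes only in rows, so rows that repeat a pose let the fingers close. It gives the time, the measured TCP pose, the force and the opening at its end, in the units of the state.
- robot.state(): the state, without advancing time (a new reading comes with each control period).
- grab_frame(name): name is "side" or "top" or "wrist"; returns a dict with "frame" (480x640x3 uint8, blue, green, red), "fx", "fy", "cx", "cy" (pixels), "R" (3x3) and "t" (3): a world point X has camera coordinates R X + t. Camera axes: x right, y down, z forward; pixel columns grow to the right and rows downward; lengths in m; the calibration is good to about 2 mm. A picture is of the moment at which its call begins. There is no depth.
- robot.finish_job(): hands the job in, once; it reports no verdict.
The state is a dict: "clock": time; "joints": joint angles; "qd": joint speeds; "tau": joint torques, N m; "position": TCP position; "tool_rot": TCP orientation; "force": force on the tool from outside, world axes, zero at the start; "ft_torque": the same for the moment, N m; "finger_gap": finger opening in m.
Only numpy, scipy, OpenCV 4.12 (cv2) and the standard library are available. Lean on these libraries where they do the work, as an engineer would, in place of code of your own. Each camera call takes 0.05 s, during which the arm holds its last target.

## Working session

There is one attempt and no reset: what is moved stays moved. The work goes in short steps, Python scripts to look and compute and a tool call to move; the robot and the scene stay as the last step left them, time stands still between calls to the robot, and variables do not carry over. Pictures are saved under pics/ and viewed, and the job is handed in when it is done.

Besides the shell and the picture viewer there is one more tool, called after ">>>" as name(argument=value, ...), one argument or row to a line, values as JSON. move_arm: Moves the arm, as the interface text tells. Its arguments: {"type":"object","properties":{"series":{"type":"array","items":{"type":"array","items":{"type":"number"}}}},"required":["series"]}

```bash
mkdir -p pics; ls; python3 - <<'E'
from bench import robot, grab_frame
import cv2, numpy as np
print(robot.state())
for n in ["side","top","wrist"]:
    f=grab_frame(n); cv2.imwrite(f"pics/{n}0.png",f["frame"]); np.savez(f"pics/{n}0.npz",**f)
    print(n,f["fx"],f["cx"],f["cy"],(-f["R"].T@f["t"]).round(3), f["R"].round(3).tolist())
E
```

```text
pics
{'clock': 0.0, 'joints': array([ 1.06740793e+00,  3.00504479e-01,  1.52161504e+00, -2.06976602e-06,
        1.32066902e+00, -6.65808277e-02]), 'qd': array([ 1.58075590e-03,  2.97468916e-05, -1.24708681e-03, -4.27049309e-04,
        1.45853035e-03,  1.05429633e-03]), 'tau': array([ 1.29183682e-03, -5.43490291e+01, -3.61801922e+01, -3.87059549e-05,
        4.01265628e-03,  5.14092244e-05]), 'position': array([0.232555  , 0.49815209, 0.23068863]), 'tool_rot': array([-3.14039929e+00, -7.75638371e-05,  2.70478555e+00]), 'force': array([0.71725603, 0.37496155, 0.1812631 ]), 'ft_torque': array([-0.03917419, -0.01337095,  0.02449583]), 'finger_gap': 0.08536863698628139}
side 511.1106772431921 317.59864612951435 241.22803083629688 [0.377 0.59  0.767] [[-0.98, -0.199, 0.002], [-0.15, 0.734, -0.662], [0.13, -0.649, -0.749]]
top 478.4738756343342 319.0567721017016 248.41294791956767 [ 0.377 -0.002  1.131] [[-0.002, -1.0, -0.02], [-0.994, 0.004, -0.108], [0.108, 0.02, -0.994]]
wrist 380.3487319896124 316.7804287898121 242.4627479507633 [0.168 0.529 0.373] [[0.423, 0.906, 0.0], [0.87, -0.406, 0.281], [0.254, -0.119, -0.96]]
```

View pics/top0.png

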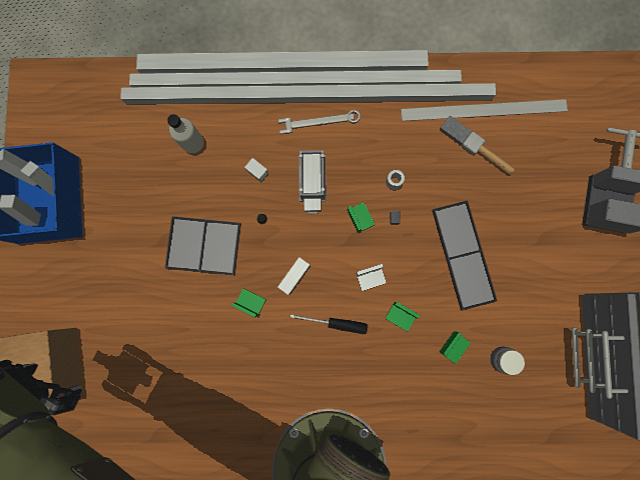

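View pics/side0.png

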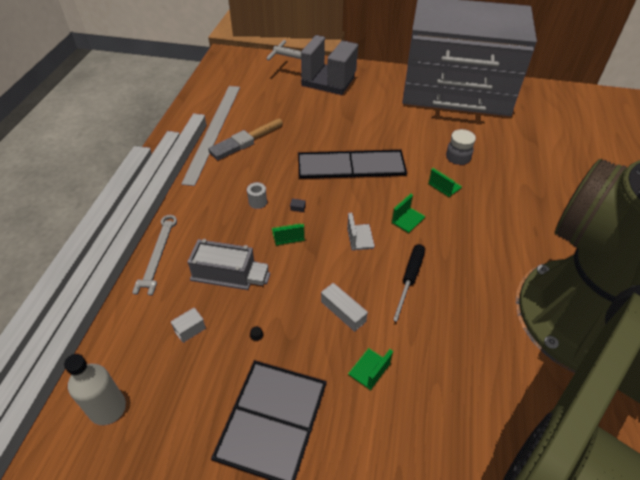

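View pics/wrist0.png

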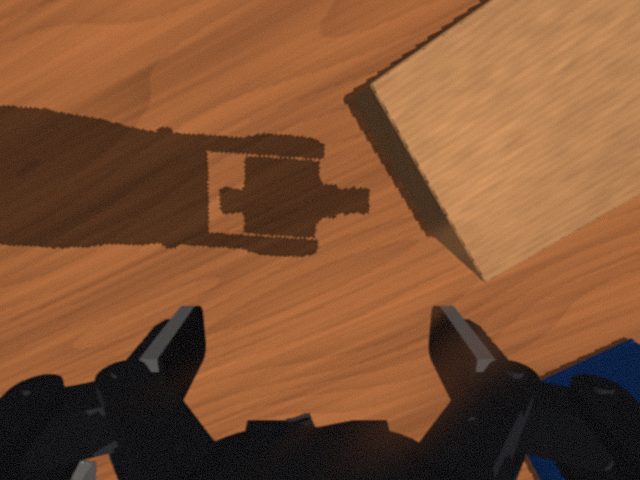

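The top view shows the square tray at (203,246), long tray at (464,255), magazine at (312,180) with the plate sticking out towards the robot. It also shows the long tube at (293,276), short tube at (256,169), white angle at (371,278), bushing at (396,179) and the green look-alikes. Next I measure these.

```bash
cat > h.py <<'E'
import numpy as np, cv2
def ld(n): return dict(np.load(f"pics/{n}.npz"))
def ray(f,u,v,z):
    u=np.asarray(u,float);v=np.asarray(v,float)
    d=np.stack([(u-f["cx"])/f["fx"],(v-f["cy"])/f["fy"],np.ones_like(u)],-1)@f["R"]
    c=-f["R"].T@f["t"]
    return (c+d*((z-c[2])/d[...,2])[...,None])
def proj(f,X):
    p=np.asarray(X)@f["R"].T+f["t"]
    return np.stack([p[...,0]/p[...,2]*f["fx"]+f["cx"],p[...,1]/p[...,2]*f["fy"]+f["cy"]],-1)
def rect(f,mask,z):
    """min area rect in world at plane z for a pixel mask (contour)"""
    cs,_=cv2.findContours(mask,cv2.RETR_EXTERNAL,cv2.CHAIN_APPROX_NONE)
    c=max(cs,key=cv2.contourArea)[:,0,:]
    P=ray(f,c[:,0],c[:,1],z)[:,:2]*1000
    return cv2.minAreaRect(P.astype(np.float32))
E
python3 - <<'E'
from h import *
for n,rois in dict(top0=[("A",150,140,300,180),("B",340,140,180,180)],side0=[("C",140,130,320,240)]).items():
    f=ld(n)
    for t,x,y,w,h in rois:
        im=f["frame"][y:y+h,x:x+w]; s=min(800/w,600/h)
        s=int(s*10)/10
        cv2.imwrite(f"pics/crop{t}.png",cv2.resize(im,None,fx=s,fy=s,interpolation=cv2.INTER_CUBIC)); print(t,s)
f=ld("top0");hsv=cv2.cvtColor(f["frame"],cv2.COLOR_BGR2HSV)
for p in [(293,276),(312,165),(313,205),(372,280),(371,268),(396,179),(391,184),(395,217),(220,260),(256,170),(330,260),(302,180)]:
    print(p,f["frame"][p[1],p[0]],hsv[p[1],p[0]])
E
```

```text
A 2.6
B 3.3
C 2.5
(293, 276) [204 215 212] [ 38  13 215]
(312, 165) [178 189 186] [ 38  15 189]
(313, 205) [186 195 191] [ 43  12 195]
(372, 280) [191 202 197] [ 44  14 202]
(371, 268) [203 212 205] [ 53  11 212]
(396, 179) [ 51  90 137] [ 14 160 137]
(391, 184) [144 150 148] [ 40  10 150]
(395, 217) [84 82 80] [105  12  84]
(220, 260) [135 139 140] [ 24   9 140]
(256, 170) [179 190 187] [ 38  15 190]
(330, 260) [ 52  89 136] [ 13 158 136]
(302, 180) [58 59 59] [30  4 59]
```

View pics/cropA.png

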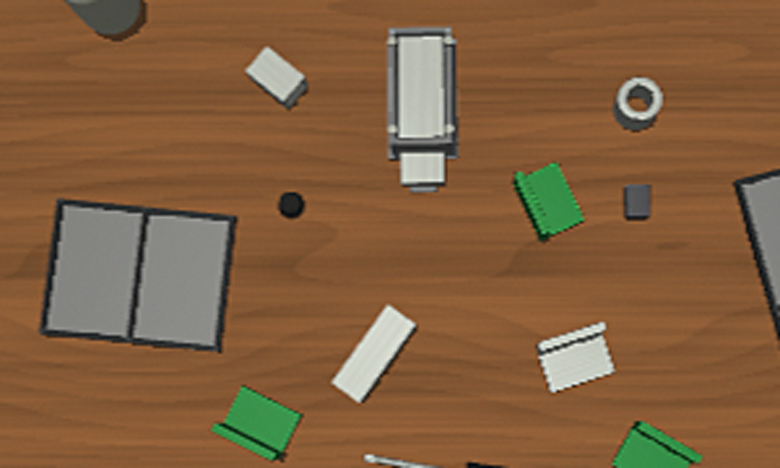

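View pics/cropB.png

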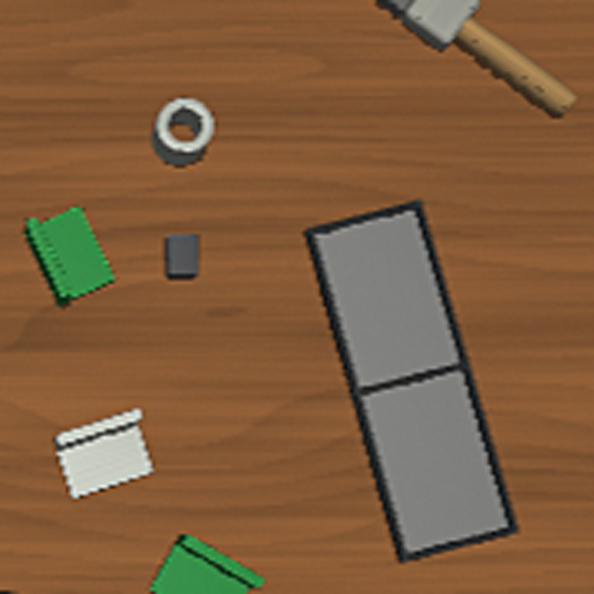

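View pics/cropC.png

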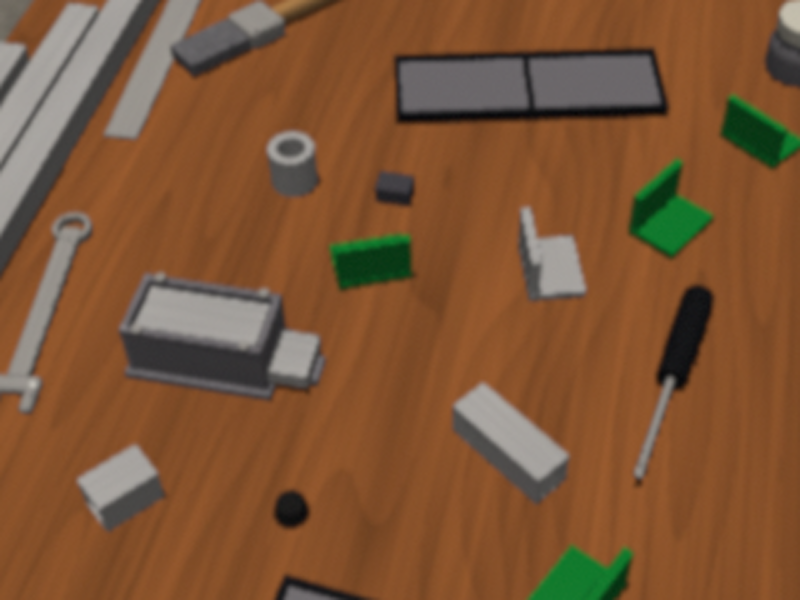

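The crops confirm which piece is which. The angle's upright leg is on its far (+x) side, and the plate projects towards the robot.

```bash
cat > meas.py <<'E'
from h import *
def go(n):
    f=ld(n);fr=f["frame"];hsv=cv2.cvtColor(fr,cv2.COLOR_BGR2HSV)
    low=((hsv[...,1]<70)).astype(np.uint8)*255
    br=((hsv[...,1]<60)&(hsv[...,2]>172)).astype(np.uint8)*255
    def roi(m,x,y,w,h):
        o=np.zeros_like(m);o[y:y+h,x:x+w]=m[y:y+h,x:x+w];return o
    def sh(t,r):print(n,t,"c",np.round(r[0],1),"size",np.round(r[1],1),"ang",round(r[2],2))
    return f,low,br,roi,sh
E
python3 - <<'E'
from meas import *
f,low,br,roi,sh=go("top0")
sh("square",rect(f,roi(low,155,205,95,80),.011))
sh("long",rect(f,roi(low,425,190,80,130),.011))
sh("tubeL",rect(f,roi(br,270,250,50,50),.030))
sh("tubeS",rect(f,roi(br,240,150,35,40),.030))
sh("bush",rect(f,roi(br,380,165,30,30),.040))
sh("magouter",rect(f,roi(low,295,145,35,58),.052))
sh("platetop",rect(f,roi(br,303,152,19,45),.048))
sh("plateout",rect(f,roi(br,300,196,28,20),.020))
a=roi(br,350,255,45,45)
cs,_=cv2.findContours(a,cv2.RETR_EXTERNAL,cv2.CHAIN_APPROX_NONE)
for c in cs:
    print(cv2.contourArea(c),c.mean((0,1)))
    for z in(.008,.045):
        P=ray(f,c[:,0,0],c[:,0,1],z)[:,:2]*1000
        print(z,cv2.minAreaRect(P.astype(np.float32)))
E
```

```text
top0 square c [506.9 295.9] size [165.  124.5] ang 84.13
top0 long c [ 482.2 -317.7] size [243.6  86.1] ang 14.28
top0 tubeL c [433.5  79.8] size [29.9 85.4] ang 54.55
top0 tubeS c [688.1 170.2] size [43.7 28.6] ang 50.31
top0 bush c [ 658.6 -158.2] size [34.6 35.2] ang 44.88
top0 magouter c [661.7  35.4] size [122.6  60.3] ang 0.13
top0 platetop c [669.9  35.7] size [90.1 36.9] ang 0.06
top0 plateout c [602.5  36.7] size [37.8 24. ] ang 89.63
324.0 [370.88157895 279.68421053]
0.008 ((424.55572509765625, -101.72962951660156), (33.86704635620117, 60.151817321777344), 18.193531036376953)
0.045 ((422.97686767578125, -98.42900085449219), (32.75071716308594, 58.169097900390625), 18.19353485107422)
53.5 [369.76470588 268.98039216]
0.008 ((449.4593505859375, -98.4049301147461), (6.658945560455322, 60.14917755126953), 18.22311782836914)
0.045 ((447.0596008300781, -95.2138900756836), (6.439433574676514, 58.16656494140625), 18.22320556640625)
```

```bash
cat >> h.py <<'E'
from scipy.spatial.transform import Rotation as Ro
def box(c,ang,L,W,z):
    a=np.radians(ang);e=np.array([np.cos(a),np.sin(a)]);n=np.array([-e[1],e[0]])
    return np.array([[*(np.array(c)+sx*L/2*e+sy*W/2*n),z] for sx,sy in((-1,-1),(1,-1),(1,1),(-1,1))])/1000
def row(st,x,y,z,yawdeg,tilt=None):
    R0=Ro.from_euler("xyz",st["tool_rot"]);Rt=Ro.from_euler("xyz",[np.pi,0,np.radians(yawdeg)])
    rv=(R0.inv()*Rt).as_rotvec();s=R0.inv().apply(np.array([x,y,z])-np.asarray(st["position"])*1000)
    return rv.round(3).tolist(),s.round(1).tolist()
E
python3 - <<'E'
from h import *
f=ld("side0");im=f["frame"].copy();im=cv2.resize(im,None,fx=2.5,fy=2.5,interpolation=cv2.INTER_CUBIC)
O=[box((433.5,79.8),144.55,85,30,30),box((506.9,295.9),-5.87,125,165,11),box((482.2,-317.7),14.28,245,85,11),
box((635.5,36),0,92,40,20),box((671.5,36),0,106,56,52),box((671.5,36),0,92,40,48),box((447.06,-95.2),108.2,60,8,45),box((658.6,-158.2),0,40,40,40)]
for b in O:
    p=(proj(f,b)*2.5+1).round().astype(int)
    cv2.polylines(im,[p],True,(0,0,255),1)
cv2.imwrite("pics/ov1.png",im[320:920,380:1180])
f=ld("top0");im=cv2.resize(f["frame"],None,fx=3,fy=3,interpolation=cv2.INTER_CUBIC)
for b in O: cv2.polylines(im,[(proj(f,b)*3+1).round().astype(int)],True,(0,0,255),1)
cv2.imwrite("pics/ov2.png",im[400:1000,780:1500])
E
```

```text
(no output)
```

View pics/ov1.png

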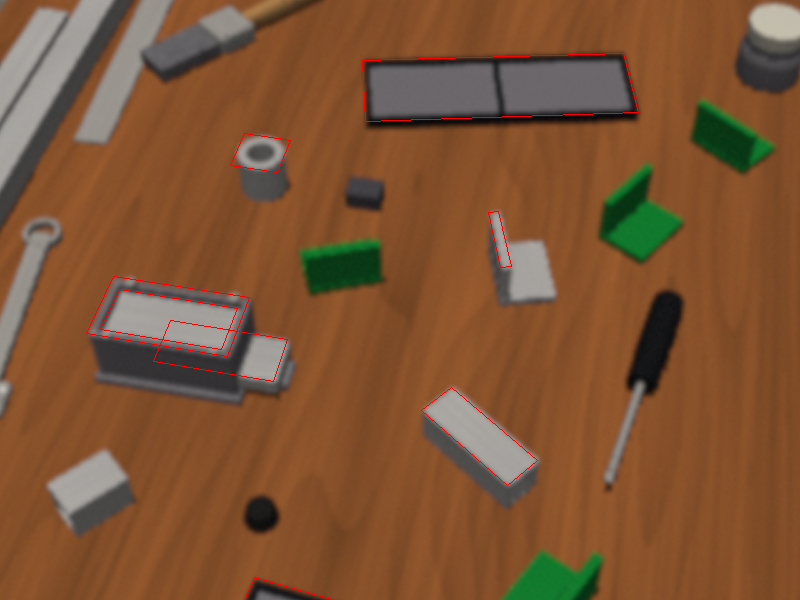

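View pics/ov2.png

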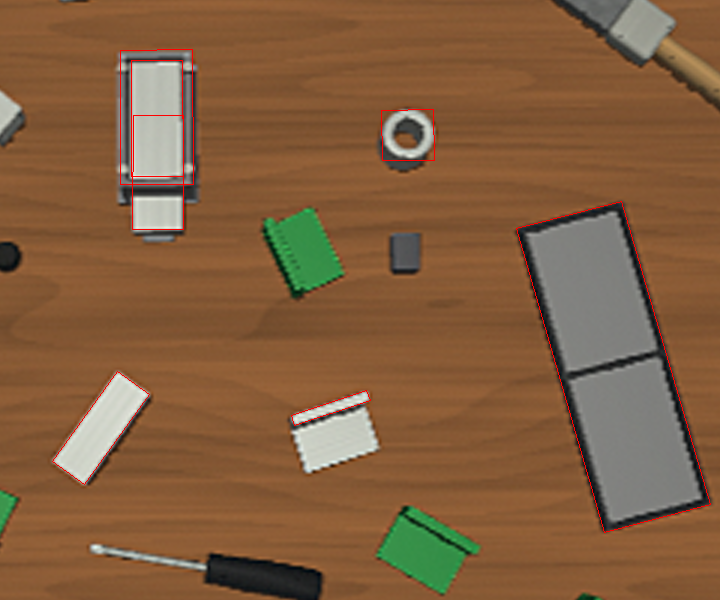

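The estimates made from the top view project onto the pieces in both views to within 1–2 mm. I'll go above the projecting plate.

```bash
python3 - <<'E'
from h import *; from bench import robot
st=robot.state(); print(row(st,604.5,36,150,0)); print(row(st,604.5,36,60,0))
E
```

```text
([-0.0, 0.001, 2.705], [-532.5, -261.4, 81.1])
([-0.0, 0.001, 2.705], [-532.5, -261.3, 171.1])
```

>>> move_arm(
  series=[
    [0,0,2.705,-532.5,-261.4,81,0],
    [0,0,2.705,-532.5,-261.4,81,0],
    [0,0,2.705,-532.5,-261.4,81,0],
    [0,0,2.705,-532.5,-261.4,81,0],
    [0,0,2.705,-532.5,-261.4,81,0],
    [0,0,2.705,-532.5,-261.4,81,0],
    [0,0,2.705,-532.5,-261.4,81,0],
    [0,0,2.705,-532.5,-261.4,81,0],
    [0,0,2.705,-532.5,-261.4,81,0],
    [0,0,2.705,-532.5,-261.4,81,0],
    [0,0,2.705,-532.5,-261.4,81,0],
    [0,0,2.705,-532.5,-261.4,81,0],
    [0,0,2.705,-532.5,-261.4,81,0],
    [0,0,2.705,-532.5,-261.4,81,0],
    [0,0,2.705,-532.5,-261.4,81,0],
    [0,0,2.705,-532.5,-261.4,81,0],
    [0,0,2.705,-532.5,-261.4,81,0],
    [0,0,2.705,-532.5,-261.4,81,0],
    [0,0,2.705,-532.5,-261.4,81,0],
    [0,0,2.705,-532.5,-261.4,81,0],
  ],
)

```text
clock: 1.82
position: [0.6045, 0.0362, 0.1499]
tool_rot: [-3.141, 0.001, 0.199]
force: [0.1, -0.2, -0.2]
finger_gap: 0.0856
```

```bash
python3 - <<'E'
from h import *; from bench import robot
st=robot.state(); print(st["clock"],st["position"],st["tool_rot"],st["joints"].round(2));print(row(st,604.5,36,150,0))
E
```

```text
1.8167 [0.60446739 0.03616926 0.1499167 ] [-3.14144495e+00  6.54591100e-04  1.98508469e-01] [-0.    0.5   1.44  0.    1.2   1.37]
([-0.0, 0.001, 0.199], [-0.0, 0.2, -0.1])
```

>>> move_arm(
  series=[
    [0,0,0.199,0,0,0,0],
    [0,0,0.199,0,0,0,0],
    [0,0,0.199,0,0,0,0],
    [0,0,0.199,0,0,0,0],
  ],
)

```text
clock: 2.15
position: [0.6045, 0.0362, 0.15]
tool_rot: [-3.142, 0.0, 0.008]
force: [0.5, -0.4, -0.2]
finger_gap: 0.0855
```

```bash
cat > snap.py <<'E'
import sys; from h import *; from bench import grab_frame, robot
for a in sys.argv[1:]:
    n=a.rstrip("0123456789"); f=grab_frame(n); cv2.imwrite(f"pics/{a}.png",f["frame"]); np.savez(f"pics/{a}.npz",**f)
st=robot.state(); print(st["clock"],st["position"].round(4),st["tool_rot"].round(4),st["force"].round(1),round(st["finger_gap"],4))
E
python3 snap.py wrist1
```

```text
2.2 [0.6045 0.0362 0.1501] [3.1416e+00 3.0000e-04 8.8000e-03] [-0.1 -0.3 -0.1] 0.0853
```

View pics/wrist1.png

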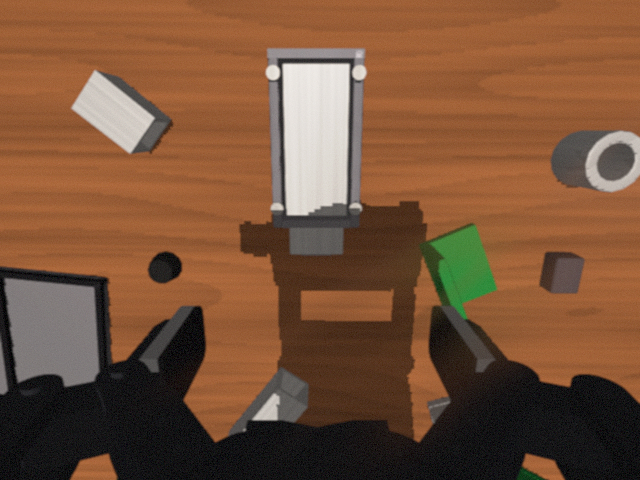

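The wrist view shows the magazine at (316,140) with the plate's shaded end at columns 290–344, rows 228–255.

```bash
python3 - <<'E'
from h import *; from bench import robot
f=ld("wrist1")
for u,v in [(290,255.5),(344,255.5)]: print(ray(f,u,v,.020)*1000)
for u,v in [(281,63),(351,63),(349,217),(283,217)]: print(ray(f,u,v,.048)*1000)
for u,v in [(268,49),(365,49),(359,226),(272,226)]: print(ray(f,u,v,.052)*1000)
st=robot.state(); print(row(st,604.5,36,10.5,0))
E
```

```text
[585.40081367  56.58035645  20.        ]
[585.76869175  15.84449322  20.        ]
[713.95440435  58.50673836  48.        ]
[714.30080559  17.31021727  48.        ]
[621.68257811  15.47918387  48.        ]
[621.29692744  58.85047867  48.        ]
[720.62035423  65.47696238  52.        ]
[721.08590597   9.85233827  52.        ]
[616.64176887   9.1270762   52.        ]
[616.13649594  65.74918293  52.        ]
([0.0, 0.0, 0.009], [0.0, 0.2, 139.6])
```

>>> move_arm(
  series=[
    [0,0,0.006,-2.5,0,40,0],
    [0,0,0.006,-2.5,0,80,0],
    [0,0,0.006,-2.5,0,110,0],
    [0,0,0.006,-2.5,0,125,0],
    [0,0,0.006,-2.5,0,135,0],
    [0,0,0.006,-2.5,0,139.8,0],
    [0,0,0.006,-2.5,0,139.8,0],
    [0,0,0.006,-2.5,0,139.8,1],
    [0,0,0.006,-2.5,0,139.8,1],
    [0,0,0.006,-2.5,0,139.8,1],
    [0,0,0.006,-2.5,0,139.8,1],
    [0,0,0.006,-2.5,0,139.8,1],
    [0,0,0.006,-2.5,0,139.8,1],
    [0,0,0.006,-2.5,0,139.8,1],
    [0,0,0.006,-2.5,0,139.8,1],
    [0,0,0.006,-2.5,0,139.8,1],
  ],
)

```text
clock: 3.53
position: [0.6027, 0.0362, 0.0118]
tool_rot: [3.142, -0.002, 0.0]
force: [-2.0, 0.1, 7.4]
finger_gap: 0.0379
```

```bash
python3 snap.py side1 wrist2; python3 -c "
from h import *
a=cv2.resize(cv2.imread('pics/side1.png')[180:360,160:400],(400,300));b=cv2.resize(cv2.imread('pics/wrist2.png'),(400,300))
cv2.imwrite('pics/c1.png',np.hstack([a,b]))"
```

```text
3.6333 [0.6027 0.0363 0.0118] [ 3.1416e+00 -1.7000e-03  1.0000e-04] [-1.6 -0.2  6.7] 0.0379
```

View pics/c1.png

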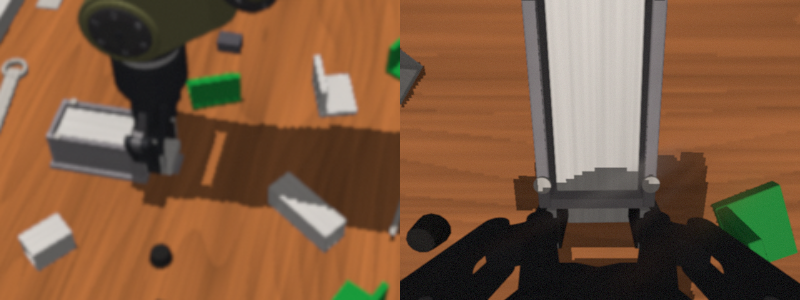

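The grip closed on the plate (gap 37.9 mm, about 7 N upwards), so I draw it out along -x.

>>> move_arm(
  series=[
    [0,0,0,-4,0,-1,1],
    [0,0,0,-10,0,-1,1],
    [0,0,0,-16,0,-1,1],
    [0,0,0,-22,0,-1,1],
    [0,0,0,-28,0,-1,1],
    [0,0,0,-34,0,-1,1],
    [0,0,0,-40,0,-1,1],
    [0,0,0,-46,0,-1,1],
    [0,0,0,-52,0,-1,1],
    [0,0,0,-58,0,-1,1],
    [0,0,0,-64,0,-1,1],
    [0,0,0,-70,0,-1,1],
    [0,0,0,-76,0,-1,1],
    [0,0,0,-82,0,-1,1],
    [0,0,0,-86,0,-1,1],
    [0,0,0,-86,0,-1,1],
    [0,0,0,-86,0,-1,1],
  ],
)

```text
clock: 5.05
position: [0.5157, 0.0362, 0.0114]
tool_rot: [3.142, 0.001, -0.0]
force: [-1.6, 0.6, 0.2]
finger_gap: 0.0383
```

```bash
python3 snap.py side2 wrist3; python3 -c "
from h import *
a=cv2.resize(cv2.imread('pics/side2.png')[180:360,160:400],(400,300));b=cv2.resize(cv2.imread('pics/wrist3.png'),(400,300))
cv2.imwrite('pics/c2.png',np.hstack([a,b]))"
```

```text
5.15 [0.5161 0.0363 0.0114] [-3.1416e+00  4.0000e-04 -2.0000e-04] [-0.5 -0.4  1.1] 0.038
```

View pics/c2.png

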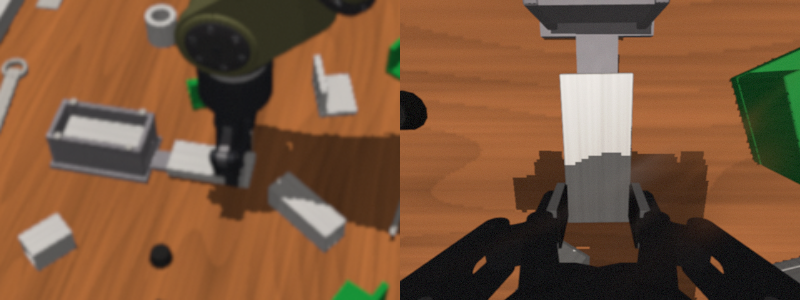

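The plate is clear of the gate and the stack has dropped. I measure the plate in the hand and lift it over to the far compartment of the long tray.

```bash
python3 - <<'E'
from h import *; from bench import robot
f=ld("wrist3")
P=np.array([ray(f,u,v,.020)*1000 for u,v in [(257,117),(371.5,117),(371,355),(268,355)]]);print(P.round(1),P.mean(0))
st=robot.state(); print(row(st,510.4,-310.5,100,14.28))
print(row(st,510.4,-310.5,12,14.28))
E
```

```text
[[591.7  56.4  20. ]
 [591.7  18.1  20. ]
 [500.9  14.6  20. ]
 [500.8  56.   20. ]] [546.28657094  36.24471114  20.        ]
([-0.0, 0.0, -0.249], [-5.6, 346.8, -88.6])
([-0.0, 0.0, -0.249], [-5.6, 346.8, -0.6])
```

>>> move_arm(
  series=[
    [0,0,0,0,0,-10,1],
    [0,0,0,0,0,-35,1],
    [0,0,0,0,0,-65,1],
    [0,0,0,0,10,-90,1],
    [0,0,-0.02,0,35,-95,1],
    [0,0,-0.05,-1,65,-95,1],
    [0,0,-0.09,-2,100,-95,1],
    [0,0,-0.13,-2,135,-95,1],
    [0,0,-0.17,-3,170,-95,1],
    [0,0,-0.2,-4,205,-95,1],
    [0,0,-0.23,-5,240,-95,1],
    [0,0,-0.249,-5.6,275,-95,1],
    [0,0,-0.249,-5.6,305,-90,1],
    [0,0,-0.249,-5.6,330,-70,1],
    [0,0,-0.249,-5.6,342,-55,1],
    [0,0,-0.249,-5.6,346.8,-45,1],
    [0,0,-0.249,-5.6,346.8,-40,1],
    [0,0,-0.249,-5.6,346.8,-40,1],
    [0,0,-0.249,-5.6,346.8,-40,1],
    [0,0,-0.249,-5.6,346.8,-40,1],
  ],
)

```text
clock: 6.82
position: [0.5111, -0.3099, 0.0526]
tool_rot: [3.141, -0.001, 0.25]
force: [-0.1, -0.4, -1.1]
finger_gap: 0.0379
```

```bash
python3 snap.py top2 wrist4 side3; python3 -c "
from h import *
a=cv2.resize(cv2.imread('pics/top2.png')[180:330,400:600],(400,300));b=cv2.resize(cv2.imread('pics/wrist4.png'),(400,300))
cv2.imwrite('pics/c3.png',np.hstack([a,b]))"
```

```text
6.9667 [ 0.5109 -0.3102  0.0523] [ 3.1407e+00 -8.0000e-04  2.4960e-01] [ 0.9  0.7 -1.3] 0.0381
```

View pics/c3.png

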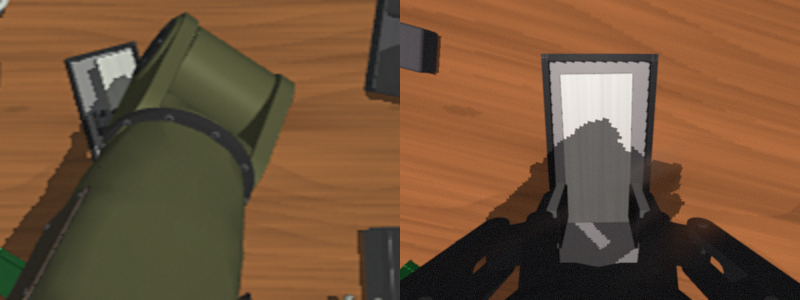

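```bash
python3 - <<'E'
from h import *
f=ld("wrist4");a=np.radians(14.28);e=np.array([np.cos(a),np.sin(a)]);n=np.array([-e[1],e[0]])
for (u,v),z in [((225,86),.011),((411,86),.011),((253,119),.0615),((373,119),.0615)]:
    p=ray(f,u,v,z)[:2]*1000-np.array([482.2,-317.7]); print((p@e).round(1),(p@n).round(1))
E
```

```text
120.7 41.9
120.7 -41.8
105.0 21.9
105.0 -18.2
```

>>> move_arm(
  series=[
    [0,0,0,0,1.5,12,1],
    [0,0,0,0,1.5,24,1],
    [0,0,0,0,1.5,32,1],
    [0,0,0,0,1.5,36,1],
    [0,0,0,0,1.5,38,1],
    [0,0,0,0,1.5,39.5,1],
    [0,0,0,0,1.5,39.5,1],
    [0,0,0,0,1.5,39.5,1],
  ],
)

```text
clock: 7.63
position: [0.511, -0.3122, 0.0122]
tool_rot: [3.141, -0.0, 0.249]
force: [0.4, -0.4, -2.0]
finger_gap: 0.0378
```

>>> move_arm(
  series=[
    [0,0,0,0,0,0.8,1],
    [0,0,0,0,0,0.8,1],
    [0,0,0,0,0,0.8,1],
  ],
)

```text
clock: 7.88
position: [0.511, -0.3122, 0.0118]
tool_rot: [3.141, -0.001, 0.249]
force: [-1.8, 1.3, 5.1]
finger_gap: 0.0384
```

Contact with the floor. I release slightly, then rise.

>>> move_arm(
  series=[
    [0,0,0,0,0,0,0.42],
    [0,0,0,0,0,0,0.42],
    [0,0,0,0,0,0,0.42],
    [0,0,0,0,0,0,0.42],
    [0,0,0,0,0,-8,0.42],
    [0,0,0,0,0,-25,0.2],
    [0,0,0,0,0,-55,0],
    [0,0,0,0,0,-90,0],
    [0,0,0,0,0,-120,0],
    [0,0,0,0,0,-140,0],
    [0,0,0,0,0,-140,0],
  ],
)

```text
clock: 8.8
position: [0.5122, -0.313, 0.1568]
tool_rot: [3.136, -0.005, 0.249]
force: [0.5, -0.1, -0.7]
finger_gap: 0.0852
```

```bash
python3 snap.py wrist5 side4; python3 -c "
from h import *
a=cv2.resize(cv2.imread('pics/side4.png')[100:340,140:460],(400,300));b=cv2.resize(cv2.imread('pics/wrist5.png'),(400,300))
cv2.imwrite('pics/c4.png',np.hstack([a,b]))"
```

```text
8.9 [ 0.5109 -0.3121  0.1521] [ 3.1404e+00 -1.0000e-03  2.4880e-01] [-0.1  0.4 -0.9] 0.0853
```

View pics/c4.png

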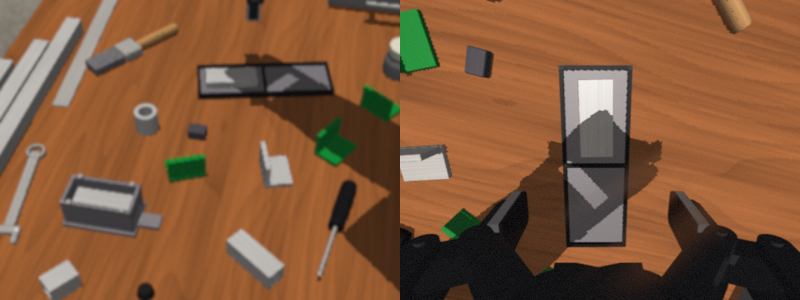

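The plate lies flat and central in the far compartment. Next is the long tube.

```bash
python3 - <<'E'
from h import *; from bench import robot
st=robot.state(); print(row(st,433.5,79.8,150,-35.45))
E
```

```text
([0.001, -0.002, 0.868], [21.5, -398.9, 1.6])
```

>>> move_arm(
  series=[
    [0,0,0.1,2,-30,1.6,0],
    [0,0,0.2,4,-65,1.6,0],
    [0,0,0.3,6,-100,1.6,0],
    [0,0,0.4,8,-135,1.6,0],
    [0,0,0.5,10,-170,1.6,0],
    [0,0,0.6,12,-205,1.6,0],
    [0,0,0.7,14,-240,1.6,0],
    [0,0,0.8,16,-275,1.6,0],
    [0,0,0.868,18,-310,1.6,0],
    [0,0,0.868,20,-345,1.6,0],
    [0,0,0.868,21.5,-375,1.6,0],
    [0,0,0.868,21.5,-393,1.6,0],
    [0,0,0.868,21.5,-399,1.6,0],
    [0,0,0.868,21.5,-399,1.6,0],
    [0,0,0.868,21.5,-399,1.6,0],
  ],
)

```text
clock: 10.15
position: [0.4333, 0.0795, 0.1491]
tool_rot: [3.141, 0.001, -0.619]
force: [0.3, 0.1, 0.3]
finger_gap: 0.0852
```

```bash
python3 snap.py wrist6;python3 - <<'E'
from h import *; from bench import robot
st=robot.state(); print(row(st,433.5,79.8,8,-35.45),st["joints"].round(2))
f=ld("wrist6");im=f["frame"].copy()
for b in [box((433.5,79.8),144.55,85,30,30)]: cv2.polylines(im,[proj(f,b).round().astype(int)],True,(0,0,255),1)
cv2.imwrite("pics/w6.png",im)
E
```

```text
10.2 [0.4335 0.0791 0.1492] [ 3.141e+00  4.000e-04 -6.198e-01] [-0.2  0.3 -0.8] 0.0856
([0.001, 0.0, -0.001], [-0.3, -0.6, 141.2]) [ 0.1   0.15  1.91 -0.    1.08  2.29]
```

View pics/w6.png

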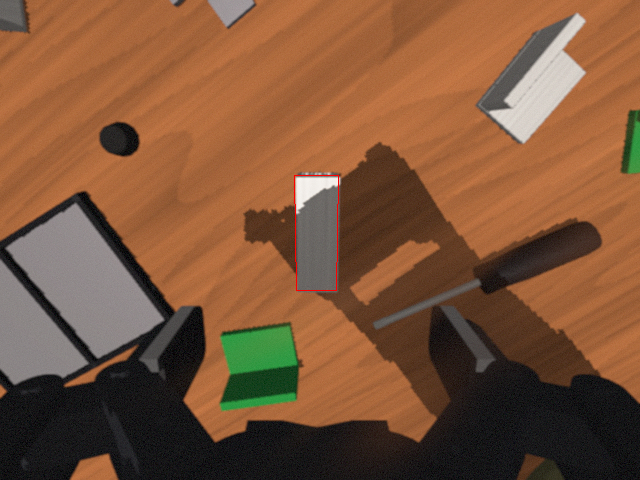

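The projected tube outline matches the wrist view, with the tube at (317,232). I descend and grip.

>>> move_arm(
  series=[
    [0,0,0,0,0,40,0],
    [0,0,0,0,0,80,0],
    [0,0,0,0,0,110,0],
    [0,0,0,0,0,128,0],
    [0,0,0,0,0,138,0],
    [0,0,0,0,0,141,0],
    [0,0,0,0,0,141,0.3],
    [0,0,0,0,0,141,1],
    [0,0,0,0,0,141,1],
    [0,0,0,0,0,141,1],
    [0,0,0,0,0,141,1],
    [0,0,0,0,0,141,1],
    [0,0,0,0,0,141,1],
    [0,0,0,0,0,141,1],
    [0,0,0,0,0,141,1],
    [0,0,0,0,0,141,1],
  ],
)

```text
clock: 11.53
position: [0.434, 0.0801, 0.0096]
tool_rot: [-3.14, -0.001, -0.619]
force: [-1.3, -0.4, 8.6]
finger_gap: 0.0286
```

```bash
python3 snap.py;python3 - <<'E'
from h import *; from bench import robot
st=robot.state(); print(row(st,424,-332.5,100,14.28))
E
```

```text
11.5333 [0.434  0.0801 0.0096] [-3.1405e+00 -1.4000e-03 -6.1900e-01] [-1.3 -0.4  8.6] 0.0286
([-0.0, -0.002, -0.868], [231.4, 341.7, -90.5])
```

>>> move_arm(
  series=[
    [0,0,0,0,0,-15,1],
    [0,0,0,0,0,-45,1],
    [0,0,0,0,0,-80,1],
    [0,0,-0.04,10,15,-100,1],
    [0,0,-0.1,27,40,-100,1],
    [0,0,-0.2,47,70,-100,1],
    [0,0,-0.3,67,100,-100,1],
    [0,0,-0.4,88,130,-100,1],
    [0,0,-0.5,108,160,-100,1],
    [0,0,-0.6,129,190,-100,1],
    [0,0,-0.7,149,220,-100,1],
    [0,0,-0.78,169,250,-100,1],
    [0,0,-0.84,189,280,-95,1],
    [0,0,-0.868,210,310,-80,1],
    [0,0,-0.868,224,331,-65,1],
    [0,0,-0.868,231.4,341.7,-50,1],
    [0,0,-0.868,231.4,341.7,-45,1],
    [0,0,-0.868,231.4,341.7,-45,1],
    [0,0,-0.868,231.4,341.7,-45,1],
  ],
)

```text
clock: 13.12
position: [0.4236, -0.3318, 0.054]
tool_rot: [-3.141, 0.0, 0.249]
force: [-0.5, 0.0, -1.1]
finger_gap: 0.029
```

```bash
python3 snap.py wrist7;python3 - <<'E'
from h import *; from bench import robot
st=robot.state(); print(row(st,424,-332.5,16,14.28))
f=ld("wrist7");im=f["frame"].copy()
p=st["position"]*1000
for b in [box((424,-332.5),14.28,115,75,6),box(p[:2],14.28,85,30,p[2]+20)]: cv2.polylines(im,[proj(f,b).round().astype(int)],True,(0,0,255),1)
cv2.imwrite("pics/w7.png",im)
E
```

```text
13.1667 [ 0.4239 -0.3319  0.0545] [ 3.141e+00 -5.000e-04  2.497e-01] [ 0.3 -0.5 -1. ] 0.029
([0.001, -0.0, 0.0], [-0.1, 0.6, 38.5])
```

View pics/w7.png

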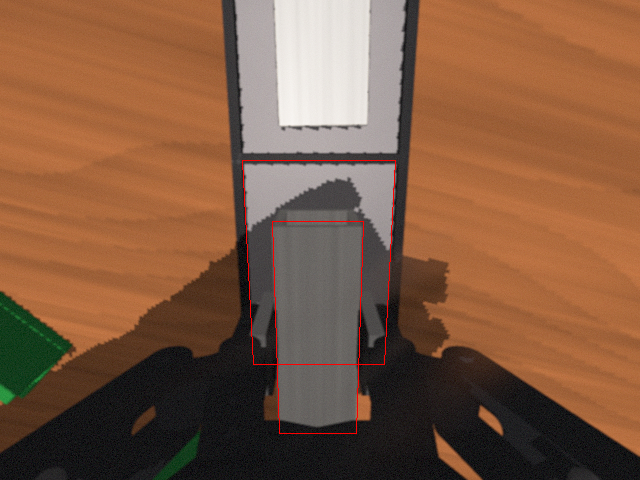

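The tube is centred over the near compartment, so I lower it.

>>> move_arm(
  series=[
    [0,0,0,0,0,12,1],
    [0,0,0,0,0,24,1],
    [0,0,0,0,0,31,1],
    [0,0,0,0,0,35,1],
    [0,0,0,0,0,37,1],
    [0,0,0,0,0,38,1],
    [0,0,0,0,0,38.5,1],
    [0,0,0,0,0,38.5,1],
    [0,0,0,0,0,38.5,1],
  ],
)

```text
clock: 13.92
position: [0.4236, -0.3326, 0.0156]
tool_rot: [3.141, -0.0, 0.249]
force: [-3.0, 2.0, 5.9]
finger_gap: 0.0288
```

>>> move_arm(
  series=[
    [0,0,0,0,0,0,0.5],
    [0,0,0,0,0,0,0.5],
    [0,0,0,0,0,0,0.5],
    [0,0,0,0,0,0,0.5],
    [0,0,0,0,0,-10,0.5],
    [0,0,0,0,0,-30,0.3],
    [0,0,0,0,0,-65,0],
    [0,0,0,0,0,-100,0],
    [0,0,0,0,0,-125,0],
    [0,0,0,0,0,-135,0],
    [0,0,0,0,0,-135,0],
    [0,0,0,0,0,-135,0],
  ],
)

```text
clock: 14.92
position: [0.4233, -0.3324, 0.1497]
tool_rot: [-3.141, 0.0, 0.249]
force: [0.3, 0.6, -1.7]
finger_gap: 0.0856
```

```bash
python3 snap.py wrist8;python3 - <<'E'
from h import *; from bench import robot
st=robot.state(); 
for y in (18.2-90,18.2+90,): print(row(st,447,-95.2,150,y))
E
```

```text
14.9667 [ 0.423  -0.3322  0.1488] [-3.140e+00  1.000e-03  2.488e-01] [ 0.2 -0.5 -0.3] 0.0853
([-0.0, 0.002, 1.502], [81.6, -223.8, -0.9])
([-0.002, -0.0, -1.64], [81.6, -223.8, -0.9])
```

View pics/wrist8.png

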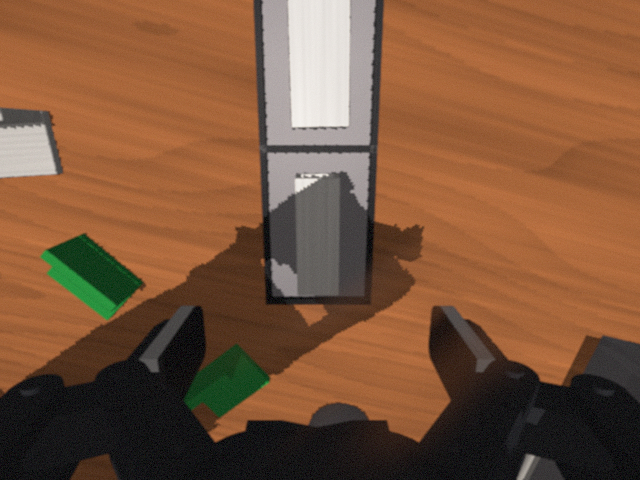

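The tube lies centrally in the near compartment. Next is the angle, gripped on its upright leg.

>>> move_arm(
  series=[
    [0,0,-0.12,6,-15,-1,0],
    [0,0,-0.24,12,-32,-1,0],
    [0,0,-0.36,18,-50,-1,0],
    [0,0,-0.48,24,-67,-1,0],
    [0,0,-0.6,30,-84,-1,0],
    [0,0,-0.72,36,-101,-1,0],
    [0,0,-0.84,42,-118,-1,0],
    [0,0,-0.96,48,-135,-1,0],
    [0,0,-1.08,54,-152,-1,0],
    [0,0,-1.2,60,-168,-1,0],
    [0,0,-1.32,66,-184,-1,0],
    [0,0,-1.44,72,-200,-1,0],
    [0,0,-1.54,78,-214,-1,0],
    [0,0,-1.62,81.6,-222,-1,0],
    [0,0,-1.64,81.6,-223.8,-1,0],
    [0,0,-1.64,81.6,-223.8,-1,0],
    [0,0,-1.64,81.6,-223.8,-1,0],
  ],
)

```text
clock: 16.38
position: [0.4471, -0.0959, 0.1503]
tool_rot: [-3.14, -0.001, 1.886]
force: [0.8, 0.2, 0.2]
finger_gap: 0.0852
```

```bash
python3 snap.py wrist9;python3 - <<'E'
from h import *; from bench import robot
st=robot.state(); print(row(st,447,-95.2,13,108.2),st["joints"].round(2))
f=ld("wrist9");im=f["frame"].copy()
a=np.radians(18.2);fc=(447-18.5*np.cos(a),-95.2-18.5*np.sin(a))
for b in [box((447,-95.2),108.2,60,8,45),box(fc,108.2,60,45,0),box((447,-95.2),108.2,22,114,20)]: cv2.polylines(im,[proj(f,b).round().astype(int)],True,(0,0,255),1)
cv2.imwrite("pics/w9.png",im)
E
```

```text
16.4333 [ 0.4472 -0.096   0.1505] [-3.1407e+00 -6.0000e-04  1.8860e+00] [-0.7 -0.1  0.2] 0.0851
([-0.001, -0.001, -0.002], [0.8, 0.2, 137.5]) [-0.29  0.19  1.87 -0.    1.09 -0.61]
```

View pics/w9.png

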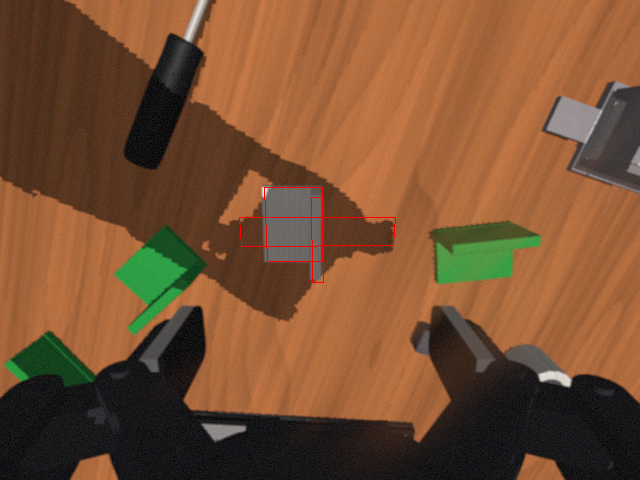

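The outline fits the angle at (317,235), and the finger footprint is clear of the green pieces.

>>> move_arm(
  series=[
    [0,0,0,0.8,0,40,0],
    [0,0,0,0.8,0,80,0],
    [0,0,0,0.8,0,105,0],
    [0,0,0,0.8,0,122,0],
    [0,0,0,0.8,0,132,0],
    [0,0,0,0.8,0,137,0.2],
    [0,0,0,0.8,0,137,0.5],
    [0,0,0,0.8,0,137,0.7],
    [0,0,0,0.8,0,137,0.8],
    [0,0,0,0.8,0,137,1],
    [0,0,0,0.8,0,137,1],
    [0,0,0,0.8,0,137,1],
    [0,0,0,0.8,0,137,1],
    [0,0,0,0.8,0,137,1],
    [0,0,0,0.8,0,137,1],
    [0,0,0,0.8,0,137,1],
    [0,0,0,0.8,0,137,1],
  ],
)

```text
clock: 17.85
position: [0.4475, -0.0949, 0.0147]
tool_rot: [3.141, 0.001, 1.889]
force: [-1.4, 0.7, 7.1]
finger_gap: 0.007
```

```bash
python3 snap.py side5 wrist10;python3 - <<'E'
from h import *; from bench import robot
st=robot.state(); print(row(st,512.9,354.1,110,174.1))
a=cv2.resize(cv2.imread('pics/side5.png')[180:300,290:450],(400,300));b=cv2.resize(cv2.imread('pics/wrist10.png'),(400,300))
cv2.imwrite('pics/c10.png',np.hstack([a,b]))
E
```

```text
17.95 [ 0.4476 -0.0949  0.0147] [3.1408e+00 5.0000e-04 1.8889e+00] [-1.  -0.2  7.7] 0.0073
([0.0, 0.001, -1.15], [406.0, 202.5, -95.4])
```

View pics/c10.png

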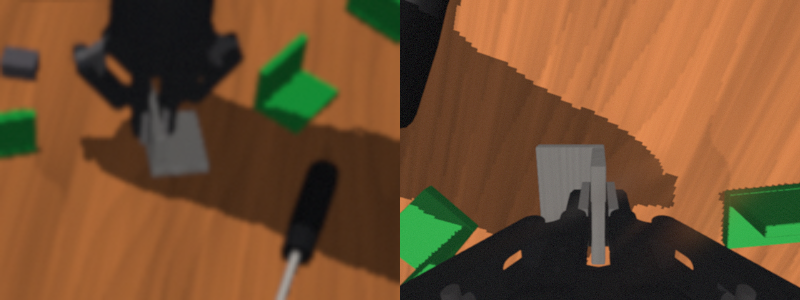

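>>> move_arm(
  series=[
    [0,0,0,0,0,-15,1],
    [0,0,0,0,0,-45,1],
    [0,0,0,0,0,-80,1],
    [0,0,-0.05,18,9,-100,1],
    [0,0,-0.13,45,22,-105,1],
    [0,0,-0.23,76,37,-105,1],
    [0,0,-0.33,107,53,-105,1],
    [0,0,-0.43,138,69,-105,1],
    [0,0,-0.53,169,84,-105,1],
    [0,0,-0.63,200,100,-105,1],
    [0,0,-0.73,231,115,-105,1],
    [0,0,-0.83,262,131,-105,1],
    [0,0,-0.93,293,146,-105,1],
    [0,0,-1.03,324,162,-100,1],
    [0,0,-1.1,354,177,-90,1],
    [0,0,-1.15,380,190,-75,1],
    [0,0,-1.15,398,199,-60,1],
    [0,0,-1.15,406,202.5,-50,1],
    [0,0,-1.15,406,202.5,-45,1],
    [0,0,-1.15,406,202.5,-45,1],
  ],
)

```text
clock: 19.62
position: [0.512, 0.3533, 0.0578]
tool_rot: [-3.14, -0.002, 3.039]
force: [-0.3, 0.1, -0.4]
finger_gap: 0.0071
```

```bash
python3 snap.py wrist11 side6;python3 - <<'E'
from h import *; from bench import robot
st=robot.state(); print(row(st,512.9,354.1,21,174.1))
f=ld("wrist11");im=f["frame"].copy()
for b in [box((511,335.7),-5.87,115,75,6)]: cv2.polylines(im,[proj(f,b).round().astype(int)],True,(0,0,255),1)
a=cv2.resize(cv2.imread('pics/side6.png')[300:480,200:440],(400,300));b=cv2.resize(im,(400,300))
cv2.imwrite('pics/c11.png',np.hstack([a,b]))
E
```

```text
19.7167 [0.5129 0.3531 0.0597] [3.1415e+00 3.0000e-04 3.0376e+00] [ 0.3 -0.3 -0.8] 0.007
([0.0, 0.0, -0.001], [0.2, 1.0, 38.7])
```

View pics/c11.png

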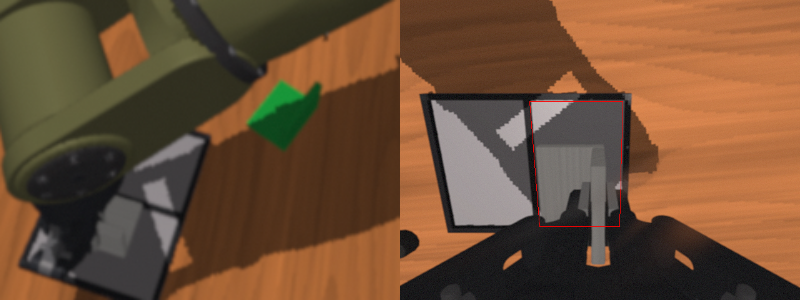

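>>> move_arm(
  series=[
    [0,0,0,0,0,12,1],
    [0,0,0,0,0,24,1],
    [0,0,0,0,0,31,1],
    [0,0,0,0,0,35,1],
    [0,0,0,0,0,37,1],
    [0,0,0,0,0,38,1],
    [0,0,0,0,0,38.6,1],
    [0,0,0,0,0,38.6,1],
    [0,0,0,0,0,38.6,1],
  ],
)

```text
clock: 20.47
position: [0.5128, 0.3543, 0.0208]
tool_rot: [3.141, 0.001, 3.039]
force: [0.7, 0.7, -0.4]
finger_gap: 0.0069
```

>>> move_arm(
  series=[
    [0,0,0,0,0,0.7,1],
    [0,0,0,0,0,0.7,1],
    [0,0,0,0,0,0.7,1],
  ],
)

```text
clock: 20.72
position: [0.5128, 0.3544, 0.0207]
tool_rot: [3.141, 0.001, 3.039]
force: [-3.5, -1.8, 7.8]
finger_gap: 0.0071
```

>>> move_arm(
  series=[
    [0,0,0,0,0,0,0.7],
    [0,0,0,0,0,0,0.7],
    [0,0,0,0,0,0,0.7],
    [0,0,0,0,0,0,0.6],
    [0,0,0,0,0,-10,0.6],
    [0,0,0,0,0,-35,0.6],
    [0,0,0,0,0,-70,0.3],
    [0,0,0,0,0,-105,0],
    [0,0,0,0,0,-125,0],
    [0,0,0,0,0,-130,0],
    [0,0,0,0,0,-130,0],
    [0,0,0,0,0,-130,0],
  ],
)

```text
clock: 21.72
position: [0.5123, 0.354, 0.1492]
tool_rot: [-3.141, -0.001, 3.039]
force: [-0.6, 0.4, -1.0]
finger_gap: 0.0857
```

```bash
python3 snap.py wrist12;python3 - <<'E'
from h import *; from bench import robot
st=robot.state()
for y in (90,180,135): print(y,row(st,659,-158.2,150,y))
E
```

```text
21.7667 [0.5121 0.3538 0.1485] [-3.1403e+00 -1.6000e-03  3.0388e+00] [-0.  -0.4 -0.4] 0.0853
90 ([-0.002, -0.0, 1.468], [-198.6, -494.3, -1.2])
180 ([-0.001, -0.002, -0.103], [-198.6, -494.3, -1.2])
135 ([-0.002, -0.001, 0.683], [-198.6, -494.3, -1.2])
```

View pics/wrist12.png

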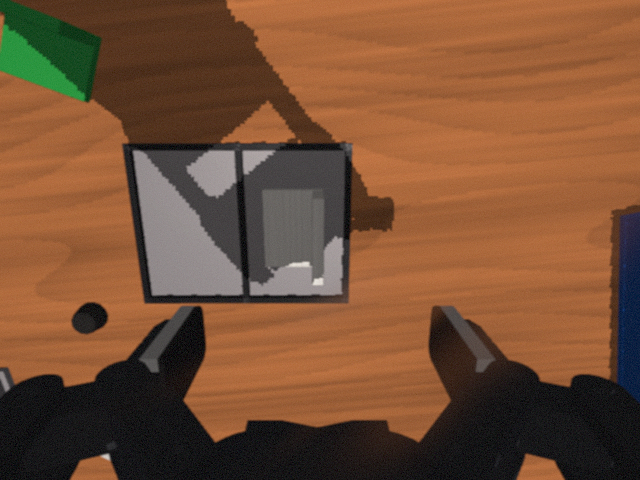

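The angle stands centrally in the outer compartment. Last is the bushing.

>>> move_arm(
  series=[
    [0,0,0.05,-9,-20,-1,0],
    [0,0,0.13,-21,-52,-1,0],
    [0,0,0.22,-34,-86,-1,0],
    [0,0,0.31,-48,-120,-1,0],
    [0,0,0.4,-62,-154,-1,0],
    [0,0,0.49,-76,-188,-1,0],
    [0,0,0.58,-89,-222,-1,0],
    [0,0,0.67,-103,-256,-1,0],
    [0,0,0.76,-117,-290,-1,0],
    [0,0,0.85,-130,-324,-1,0],
    [0,0,0.92,-144,-358,-1,0],
    [0,0,0.945,-158,-392,-1,0],
    [0,0,0.945,-171,-426,-1,0],
    [0,0,0.945,-184,-458,-1,0],
    [0,0,0.945,-194,-483,-1,0],
    [0,0,0.945,-198.6,-494.3,-1,0],
    [0,0,0.945,-198.6,-494.3,-1,0],
    [0,0,0.945,-198.6,-494.3,-1,0],
  ],
)

```text
clock: 23.27
position: [0.659, -0.1576, 0.1493]
tool_rot: [-3.14, -0.002, 2.093]
force: [-0.3, 0.6, -0.0]
finger_gap: 0.0854
```

```bash
python3 snap.py wrist13;python3 - <<'E'
from h import *; from bench import robot
st=robot.state(); print(row(st,659,-158.2,10,120),st["joints"].round(2))
f=ld("wrist13");im=f["frame"].copy()
t=np.linspace(0,2*np.pi,60)
for r in(.012,.02):
  cv2.polylines(im,[proj(f,np.stack([.659+r*np.cos(t),-.1582+r*np.sin(t),.04+0*t],-1)).round().astype(int)],True,(0,0,255),1)
cv2.polylines(im,[proj(f,box((659,-158.2),120,22,114,20)).round().astype(int)],True,(0,0,255),1)
cv2.imwrite("pics/w13.png",im)
E
```

```text
23.3167 [ 0.6591 -0.1568  0.1498] [-3.1406e+00 -1.4000e-03  2.0943e+00] [0.7 0.5 0.2] 0.0855
([-0.001, -0.001, -0.0], [-1.4, -0.6, 139.8]) [-0.29  0.65  1.2   0.    1.29 -0.81]
```

View pics/w13.png

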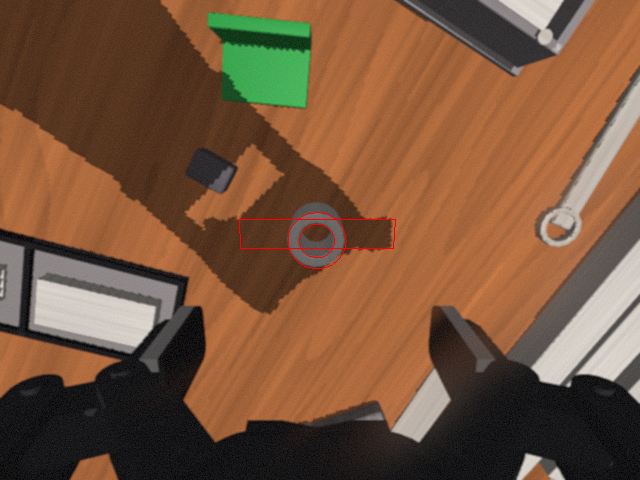

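The outline fits the bushing at (317,240), and the finger footprint is clear.

>>> move_arm(
  series=[
    [0,0,0,-1,0,40,0],
    [0,0,0,-1,0,80,0],
    [0,0,0,-1,0,110,0],
    [0,0,0,-1,0,128,0],
    [0,0,0,-1,0,137,0],
    [0,0,0,-1,0,139.5,0],
    [0,0,0,-1,0,139.5,0.3],
    [0,0,0,-1,0,139.5,1],
    [0,0,0,-1,0,139.5,1],
    [0,0,0,-1,0,139.5,1],
    [0,0,0,-1,0,139.5,1],
    [0,0,0,-1,0,139.5,1],
    [0,0,0,-1,0,139.5,1],
    [0,0,0,-1,0,139.5,1],
    [0,0,0,-1,0,139.5,1],
  ],
)

```text
clock: 24.57
position: [0.6607, -0.159, 0.0132]
tool_rot: [3.14, 0.002, 2.094]
force: [-1.4, 0.7, 7.0]
finger_gap: 0.0388
```

```bash
python3 snap.py wrist14;python3 - <<'E'
from h import *; from bench import robot
st=robot.state(); print(row(st,502.8,256.1,130,84.13))
E
```

```text
24.6167 [ 0.6608 -0.159   0.0132] [3.1398e+00 1.8000e-03 2.0937e+00] [-1.4  1.2  7.6] 0.0383
([0.002, 0.001, 0.625], [438.3, 70.7, -117.5])
```

View pics/wrist14.png

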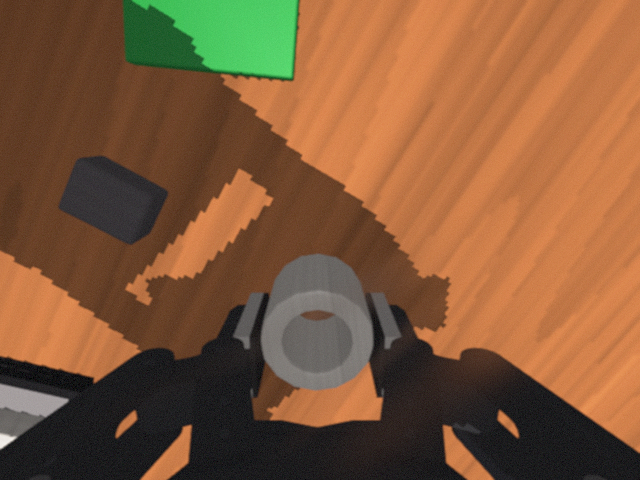

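>>> move_arm(
  series=[
    [0,0,0,0,0,-15,1],
    [0,0,0,0,0,-45,1],
    [0,0,0,0,0,-82,1],
    [0,0,0,12,2,-112,1],
    [0,0,0.05,35,6,-118,1],
    [0,0,0.1,65,10,-118,1],
    [0,0,0.15,98,16,-118,1],
    [0,0,0.2,132,21,-118,1],
    [0,0,0.25,166,27,-118,1],
    [0,0,0.3,200,32,-118,1],
    [0,0,0.36,234,38,-118,1],
    [0,0,0.42,268,43,-118,1],
    [0,0,0.48,302,49,-118,1],
    [0,0,0.54,336,54,-118,1],
    [0,0,0.58,370,60,-118,1],
    [0,0,0.61,402,65,-112,1],
    [0,0,0.625,426,69,-90,1],
    [0,0,0.625,438.3,70.7,-70,1],
    [0,0,0.625,438.3,70.7,-60,1],
    [0,0,0.625,438.3,70.7,-60,1],
  ],
)

```text
clock: 26.28
position: [0.5013, 0.2561, 0.0701]
tool_rot: [-3.139, 0.001, 1.47]
force: [-0.9, -0.5, -1.5]
finger_gap: 0.0386
```

```bash
python3 snap.py wrist15;python3 - <<'E'
from h import *; from bench import robot
st=robot.state(); print(row(st,502.8,256.1,19.2,84.13))
f=ld("wrist15");im=f["frame"].copy()
cv2.polylines(im,[proj(f,box((502.8,256.1),-5.87,115,75,6)).round().astype(int)],True,(0,0,255),1)
cv2.imwrite("pics/w15.png",im)
E
```

```text
26.3333 [0.5023 0.2558 0.0715] [-3.141e+00  5.000e-04  1.469e+00] [-0.   0.3  0. ] 0.0385
([-0.001, 0.001, 0.001], [0.4, 0.5, 52.3])
```

View pics/w15.png

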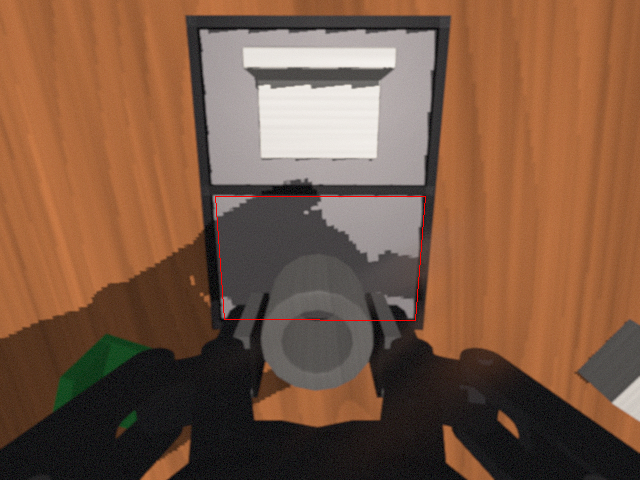

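>>> move_arm(
  series=[
    [0,0,0,0,0,14,1],
    [0,0,0,0,0,30,1],
    [0,0,0,0,0,42,1],
    [0,0,0,0,0,48,1],
    [0,0,0,0,0,50.5,1],
    [0,0,0,0,0,51.5,1],
    [0,0,0,0,0,52.2,1],
    [0,0,0,0,0,52.2,1],
    [0,0,0,0,0,52.2,1],
  ],
)

```text
clock: 27.08
position: [0.5026, 0.2563, 0.0197]
tool_rot: [3.141, -0.0, 1.469]
force: [0.7, 0.5, -1.7]
finger_gap: 0.0388
```

>>> move_arm(
  series=[
    [0,0,0,0,0,0.9,1],
    [0,0,0,0,0,0.9,1],
    [0,0,0,0,0,0.9,1],
  ],
)

```text
clock: 27.33
position: [0.5026, 0.2565, 0.0191]
tool_rot: [3.141, -0.001, 1.469]
force: [-2.5, -0.6, 6.3]
finger_gap: 0.0386
```

>>> move_arm(
  series=[
    [0,0,0,0,0,0,0.42],
    [0,0,0,0,0,0,0.42],
    [0,0,0,0,0,0,0.42],
    [0,0,0,0,0,0,0.3],
    [0,0,0,0,0,-10,0.2],
    [0,0,0,0,0,-35,0.2],
    [0,0,0,0,0,-70,0],
    [0,0,0,0,0,-110,0],
    [0,0,0,0,0,-150,0],
    [0,0,0,-30,0,-180,0],
    [0,0,0,-60,20,-200,0],
    [0,0,0,-95,20,-200,0],
    [0,0,0,-130,20,-200,0],
    [0,0,0,-165,20,-200,0],
    [0,0,0,-200,20,-200,0],
    [0,0,0,-230,20,-200,0],
    [0,0,0,-240,20,-200,0],
    [0,0,0,-240,20,-200,0],
  ],
)

```text
clock: 28.83
position: [0.4976, 0.0137, 0.2189]
tool_rot: [3.141, 0.0, 1.466]
force: [0.0, 0.3, 0.9]
finger_gap: 0.0852
```

```bash
python3 snap.py top9 side9
```

```text
28.9333 [0.4978 0.0159 0.2186] [ 3.1411e+00 -3.0000e-04  1.4683e+00] [-0.   0.6  0.7] 0.0854
```

View pics/top9.png

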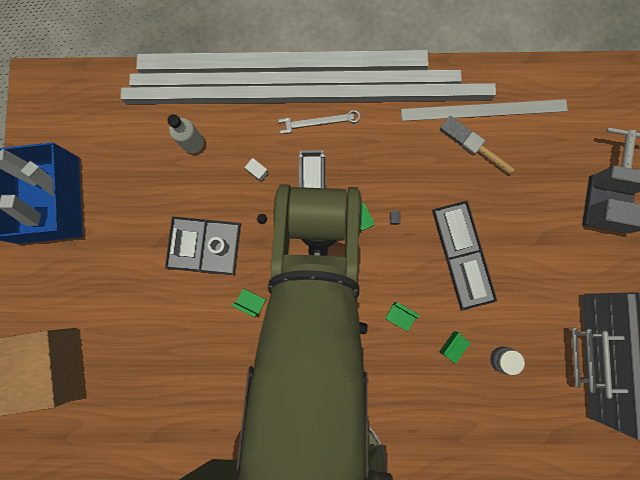

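View pics/side9.png

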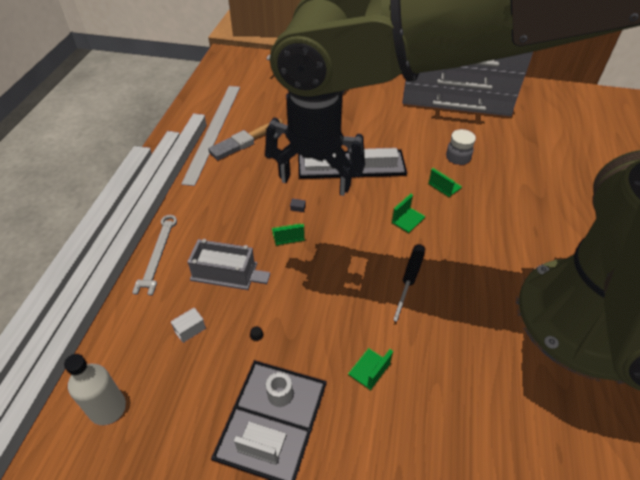

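Top view: plate at (459,228) and tube at (473,280) in the long tray, angle at (186,244) and bushing at (217,246) in the square tray. The short tube and green pieces are unmoved, and the stack in the magazine is lower. I take one numeric check before handing in.

```bash
python3 - <<'E'
from meas import *
f,low,br,roi,sh=go("top9")
def rel(t,r,c,ang):
    a=np.radians(ang);d=np.array(r[0])-c;print(t,"size",np.round(r[1],0),"ang",round(r[2],1),"tray-frame",np.round([d@[np.cos(a),np.sin(a)],d@[-np.sin(a),np.cos(a)]],1))
L=np.array([482.2,-317.7]);S=np.array([506.9,295.9])
rel("plate",rect(f,roi(br,440,200,36,51),.020),L,14.28)
rel("tube",rect(f,roi(br,450,256,40,48),.036),L,14.28)
rel("bush",rect(f,roi(br,204,232,30,30),.046),S,-5.87)
rel("angle+leg",rect(f,roi(br,172,226,30,35),.014),S,-5.87)
sh("short",rect(f,roi(br,240,150,35,40),.030))
f=ld("side9");im=cv2.resize(f["frame"],None,fx=4,fy=4,interpolation=cv2.INTER_CUBIC)
cv2.polylines(im,[(proj(f,box((670,36.3),0,92,40,34))*4).astype(int)],True,(0,0,255),1)
cv2.imwrite("pics/mag9.png",im[880:1240,700:1200])
E
```

```text
plate size [91. 38.] ang 15.1 tray-frame [60.7 -2.6]
tube size [84. 29.] ang 14.5 tray-frame [-60.5  -1.5]
bush size [35. 35.] ang 89.8 tray-frame [  1.4 -38.8]
angle+leg size [32. 58.] ang 84.5 tray-frame [ 0.5 34.3]
top9 short c [688.3 170. ] size [44.8 28.9] ang 50.81
```

View pics/mag9.png

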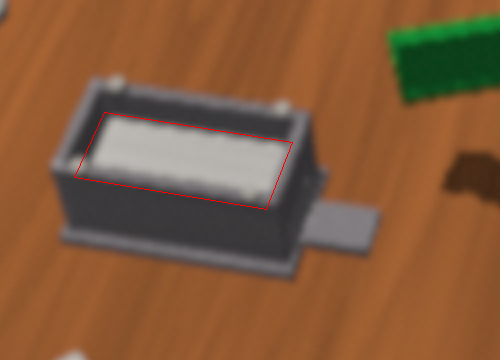

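```bash
python3 -c "
from bench import robot
print(robot.finish_job())"
```

```text
the job is handed in; nothing more can be done
None
```

Both kits are made up and handed in at about 29 s, well under the 128 s limit. I drew the bottom plate out of the magazine first, then placed the tube, angle and bushing in that order.

**Placement:** my last top-view check put every piece within about 3 mm of where it should sit in its compartment.

| Piece | Tray | Position in tray frame (mm) |
|---|---|---|
| Spacer plate | long | (60.7, -2.6) |
| Longer tube | long | (-60.5, -1.5) |
| Bushing | square | (1.4, -38.8) |
| Angle | square | centred in the +40 compartment; its visible flat leg is at (0.5, 34.3) |

- **Seating:** I felt each piece touch the floor at about 5–8 N before letting go.
- **Left alone:** the other two plates stayed in the magazine and dropped to their lower position. The short tube has not moved. The green look-alikes look untouched in the pictures, though the arm hid part of one in the last top view.
- **One disagreement:** the wrist view placed the magazine about 4 mm nearer the robot than the top and side views did. I gripped the plate between the two estimates, and it came out cleanly.

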